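# Seat a plug-in card in a bench meter with its ejector levers

## Robot

A 7-joint arm with a two-finger parallel gripper is mounted at the origin on the work surface. World frame = base frame: x ahead of the robot, y to its left, z up, the work surface at z = 0. Lengths are in m, angles in rad, forces in N, time in s.
With the tool pointing down it reaches from about 0.4 to 0.875 m from the base axis. Payload 4.4 kg.
Tool frame: the origin (TCP) lies midway between the tips of the shut fingers; the grasp point (between the pads) lies 19 mm behind it; z points along the fingers, y is the direction in which the jaws open and shut (so a half turn about z gives the same grasp; the last joint's range is limited). The gripper opens to 85 mm and grips with 20 to 120 N. Pads are 22 mm wide; open, the fingers measure 114 mm over their backs; the gripper's body (76 mm by 85 mm) begins 54 mm behind the grasp point. The pads swing forward as they close: fully open they stand 13 mm farther back than shut.
Start: joints at [1.051, 0.628, 0.038, 1.517, -0.027, 0.996, -0.02], TCP at [0.285, -0.584, 0.231] pointing down, gripper open.
Joint ranges: [-3.06, 3.06], [-0.37, 2.12], [-1.25, 1.32], [0.18, 2.47], [-1.1, 4.24], [0.23, 1.98], [-2.94, 2.94]. Speed limits (rad/s): [2.57, 2.57, 3.14, 3.14, 3.14, 3.14, 3.14].

## Interface

Orientations are given as a unit quaternion [w, x, y, z].
In Python, from rig import robot, claw, grab_frame, order gives the robot as it stands. The module is installed in compiled form; this text tells all that it offers. Calls block until the motion is done:
- robot.goto(position, orientation): joint-space move of the TCP to a pose.
- robot.line_to(position, vel=0.15, rotation=None): straight line of the TCP; rotation=None keeps the orientation; vel is the mean speed in m/s.
- robot.goto_joints(angles): joint-space move.
- claw.set_gripper(opening, f_grip=None): opening from 0.0 (shut) to 1.0 (fully open); f_grip is the grip in N (None keeps the last); returns when the fingers have stopped.
- robot.wait(seconds).
- robot.inverse_kinematics(position, orientation): joint angles nearest the present ones, or None.
- grab_frame(name): name is "scene" or "side" or "wrist"; returns a dict with "img" (420x560x3 uint8, blue, green, red), "z_map" (420x560 float32, m along the optical axis (not along the pixel's ray), 0 where there is no reading), "fx", "fy", "cx", "cy" (pixels), "view" (4x4, takes a point from world to camera coordinates). Camera axes: x right, y up, looking along -z (the intrinsics and any distortion apply to the point x, -y, -z); pixel columns grow to the right and rows downward; lengths in m; the calibration is good to about 2 mm. A picture is of the moment at which its call begins.
A pose or a line that the arm cannot do raises robot.IKError and nothing moves.
- order.close_job(): hands the job in, once; it reports no verdict.
Readings, each from a call of its own:
- robot.current_time(): time.
- robot.current_q(): joint angles.
- robot.current_qd(): joint speeds.
- robot.current_effort(): joint torques, N m.
- robot.current_eef_pos(): TCP position.
- robot.current_eef_rot(): TCP orientation.
- robot.current_contact_force(): force on the tool from outside, world axes, zero at the start.
- robot.current_wrist_torque(): the same for the moment, N m.
- robot.current_opening(): opening from 0.0 (shut) to 1.0 (fully open).
Only numpy, scipy, OpenCV 4.12 (cv2) and the standard library are available. Lean on these libraries where they do the work, as an engineer would, in place of code of your own. Each camera call takes 0.05 s, during which the arm holds its last target.

## Task

Take the spare plug-in card from its stand and stand it in the empty slot of the bench meter, contacts down, without pressing it in by hand. Then swing the meter's two ejector levers fully inward, one after the other, so that their hooks draw the card down fully home; keep every push gentle (below 30 N), do not touch the card again once the levers are drawing it in, and leave the beaker, jar and tray alone.

Things in the scene. Friction and masses are not known exactly. Their poses are not given: they have to be found in the camera images.
- card_grip (a point): Centre of the grip bar on top of the loose plug-in card. Plain grey bar 14 mm thick (x), 44 mm long (y), 20 mm high (z). This point is 75 mm above the card's lower edge and 10 mm below its top. x: across the card's thickness, y: along its length, z: up. At the start the card stands upright in a white stand.
- slot_mouth (a point): Centre of the mouth of the meter's card slot, level with the top of the black guides, 100 mm above the bench. x: across the slot, y: along it to the left lever, z: up. A card just set in rests upright on stiff contacts, its grip centre 36 mm above the mouth (lower edge 39 mm below it). Fully home it is 5 mm lower: grip centre 31 mm above the mouth.
- lever_left (a joint): Angle of the aluminium ejector lever at the slot's +y end: 0 = upright, fully inward (hard stop, hook over the card's shoulder), positive = leaning outward, up to 1.0 rad. Stays where left ( 2 N at the head to move it; 4 to 8 N while it draws the card down, over the last 0.3 rad). Hook clears the card above 0.7 rad. Push it along its arc: a straight sideways push binds.
- lever_right (a joint): The same for the lever at the slot's -y end; positive = leaning outward (to -y).
- lever_left_head (a point): Axis of the round head of the left lever (cylinder 12 mm in diameter, 18 mm wide along the slot's x), 52 mm from the hinge axis.
- lever_right_head (a point): The same for the right lever.
- lever_left_hinge (a point): Fixed hinge axis of the left lever, 67 mm from the slot's middle along +y and 32 mm below the mouth; the axis runs along the slot's x. With the lever fully in, its head is 52 mm straight above this point.
- lever_right_hinge (a point): The same for the right lever, 67 mm from the slot's middle along -y.
- card: The loose plug-in card (about 0.12 kg), an upright board 6 mm thick; origin at the middle of its lower edge, axes as for its grip centre. Its lowest 21 mm is a tongue 110 mm long (y) with a square shoulder on top at each end; above that the board is 80 mm long, up to the bar. Both ways round fit the slot.
- stand: White fixed stand that holds the card at the start: foot 70 x 135 mm, rails 26 mm high on both sides of the card; origin at the centre of its underside. The card's lower edge stands 10 mm above the bench, 1 mm clear of the rails on each side.
- meter: Fixed bench meter, white case 170 x 240 mm, 50 mm high; origin on the bench below the slot's middle, axes as the slot's. Slot 8 mm wide (1 mm free on each side of the card) between guides 90 mm long, with a funnel 13 mm wide, 6 mm deep on top; bevelled end stops leave the card's tongue 1.5 mm at each end. Each of the two contacts in the slot takes about 9 N to sink.
- beaker: Bystander: glass beaker, 68 mm wide, 85 mm high; origin at the centre of its base.
- reagent_jar: Bystander: amber glass jar, 60 mm wide, 90 mm high; origin at the centre of its base.
- weigh_tray: Bystander: shallow blue tray, 70 x 100 x 22 mm; origin at the centre of its base.
Not all that is in view belongs to the job. Of the things that look like the card, the smallest one is meant.

How it is judged:
On the way, in this order (a step that is already met when the one before it is completed fails the run):
1. the card stands in the slot, not yet drawn in, both levers still out (x of card_grip in the frame of slot_mouth between -0.005 and 0.005 m and y of card_grip in the frame of slot_mouth between -0.005 and 0.005 m and angle between the z axis of card_grip and the z axis of slot_mouth, either way round below 0.15 rad and angle between the x axis of card_grip and the x axis of slot_mouth, either way round below 0.15 rad and z of card_grip in the frame of slot_mouth between 0.0335 and 0.0385 m and value of joint each of lever_left, lever_right above 0.5 rad), for 0.2 s.
2. one lever is fully in and has drawn its end of the card down, the other is still out (x of card_grip in the frame of slot_mouth between -0.008 and 0.008 m and y of card_grip in the frame of slot_mouth between -0.009 and 0.009 m and angle between the z axis of card_grip and the z axis of slot_mouth, either way round below 0.15 rad and angle between the x axis of card_grip and the x axis of slot_mouth, either way round below 0.15 rad and z of card_grip in the frame of slot_mouth below 0.0348 m and ((value of joint lever_left below 0.06 rad and value of joint lever_right above 0.2 rad) or (value of joint lever_right below 0.06 rad and value of joint lever_left above 0.2 rad))), for 0.1 s.
At the end, for the whole second after the job is handed in: The card stands in the slot (within 5 mm of its middle and 0.15 rad of upright and square), fully home (grip centre 28.5 to 32.5 mm above the mouth), both levers within 0.06 rad of fully in, at rest and released (x of card_grip in the frame of slot_mouth between -0.005 and 0.005 m and y of card_grip in the frame of slot_mouth between -0.005 and 0.005 m and angle between the z axis of card_grip and the z axis of slot_mouth, either way round below 0.15 rad and angle between the x axis of card_grip and the x axis of slot_mouth, either way round below 0.15 rad and z of card_grip in the frame of slot_mouth between 0.0285 and 0.0325 m and value of joint each of lever_left, lever_right below 0.06 rad and linear speed of card below 0.02 m/s); the robot touches nothing.
It fails at once if the gripper pushes on the meter or its levers with more than 30 N (contact force between any of the fingers, the arm and meter above 30 N).
It fails at once if the held card is pressed on the meter with more than 30 N (contact force between card and meter above 30 N and contact force between the fingers and card above 1 N).
It fails at once if the gripper touches the card when it is below its resting height in the slot (pressed in by hand) (z of card_grip in the frame of slot_mouth below 0.0345 m and horizontal distance between card_grip and slot_mouth below 0.01 m and contact force between any of the fingers, the arm and card above 1 N).
It fails at once if the beaker, jar or tray is shifted by more than 30 mm or tipped (distance of any of beaker, reagent_jar, weigh_tray from where it was at the start of the episode above 0.03 m or angle between any of beaker, reagent_jar, weigh_tray's own z axis and vertical above 0.3 rad).
It also fails if it takes over 72 s, if anything falls off the work surface, if the arm or the gripper's body presses on something with over 40 N, if the wrist force passes 120 N, or if a joint passes its speed limit or range.

## Working session

There is one attempt and no reset: what is moved stays moved. The work goes in short steps, each a Python script; the robot and the scene stay as the last script left them, time stands still between calls to the robot, and variables do not carry over. Pictures are saved under pics/ and viewed, and the job is handed in when it is done.

```bash
mkdir -p pics; cat > h.py <<'E'
import numpy as np, cv2
from rig import robot, claw, grab_frame, order
def snap(n,tag):
    f=grab_frame(n); cv2.imwrite(f'pics/{tag}.png',f['img']); np.savez(f'pics/{tag}.npz',**{k:f[k] for k in f}); return f
def load(tag): return dict(np.load(f'pics/{tag}.npz'))
def cloud(f):
    z=f['z_map'].astype(float); h,w=z.shape; u,v=np.meshgrid(np.arange(w),np.arange(h))
    p=np.stack([(u-f['cx'])/f['fx']*z,-(v-f['cy'])/f['fy']*z,-z,np.ones_like(z)],-1)
    P=p@np.linalg.inv(f['view']).T; P=P[...,:3]; P[z==0]=np.nan; return P
def crop(tag,u0,v0,u1,v1,s,out):
    im=cv2.imread(f'pics/{tag}.png')[v0:v1,u0:u1]; cv2.imwrite(f'pics/{out}.png',cv2.resize(im,None,fx=s,fy=s,interpolation=cv2.INTER_CUBIC))
E
python3 - <<'E'
from h import *
for n in ['scene','side','wrist']:
    f=snap(n,n+'0'); print(n,f['fx'],f['cx'],f['cy'],[k for k in f]); print(np.linalg.inv(f['view']).round(3))
print(robot.current_time(),robot.current_eef_rot())
E
```

```text
scene 444.8435189414432 290.4688718851765 212.82697053024145 ['img', 'z_map', 'fx', 'fy', 'cx', 'cy', 'view']
[[-0.098 -0.773  0.627  1.199]
 [ 0.995 -0.068  0.072  0.119]
 [-0.013  0.631  0.776  0.86 ]
 [ 0.     0.     0.     1.   ]]
side 509.0602494636384 278.23410439941614 211.96458991044082 ['img', 'z_map', 'fx', 'fy', 'cx', 'cy', 'view']
[[-0.734  0.355 -0.578 -0.064]
 [-0.679 -0.379  0.629  0.767]
 [ 0.004  0.854  0.52   0.675]
 [ 0.     0.     0.     1.   ]]
wrist 361.590113954054 284.8206495374759 199.81021544158966 ['img', 'z_map', 'fx', 'fy', 'cx', 'cy', 'view']
[[ 0.439  0.859  0.264  0.352]
 [-0.899  0.42   0.127 -0.551]
 [-0.002 -0.293  0.956  0.372]
 [ 0.     0.     0.     1.   ]]
0.15 [-6.97890772e-04  9.74372298e-01  2.24940241e-01 -1.62139028e-04]
```

View pics/scene0.png

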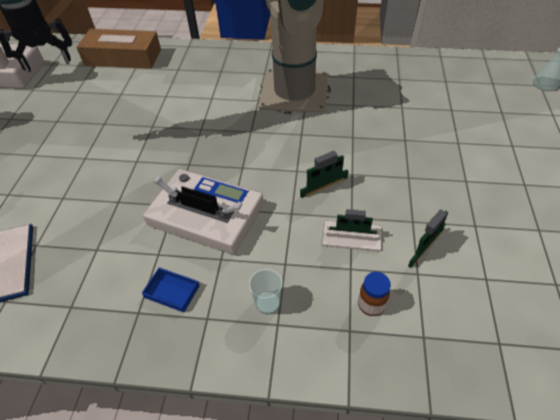

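View pics/side0.png

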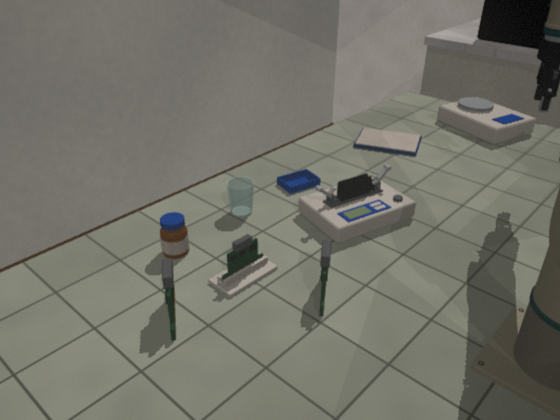

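View pics/wrist0.png

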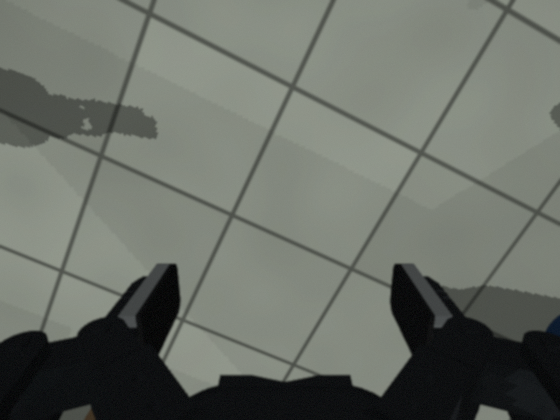

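Scene view: card in its white stand at about (352,228), the meter at (205,208) with the black slot at (200,200). Two larger decoy cards stand at (325,175) and (430,237). Beaker at (266,290), jar at (375,293), tray at (171,290).

```bash
python3 - <<'E'
from h import *
crop('scene0',140,160,270,255,6,'c1'); crop('scene0',300,195,400,260,7,'c2'); crop('side0',290,155,425,240,6,'c3'); crop('side0',195,220,290,300,7,'c4')
E
```

```text
(no output)
```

View pics/c1.png

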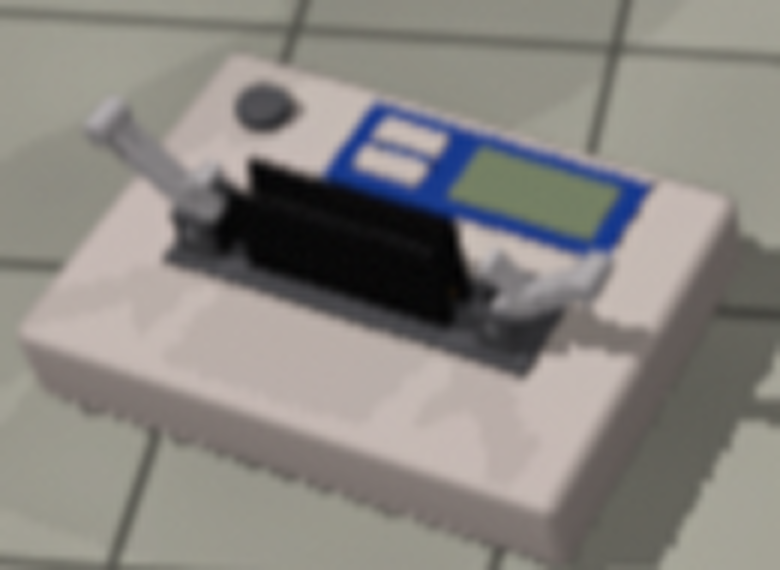

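View pics/c2.png

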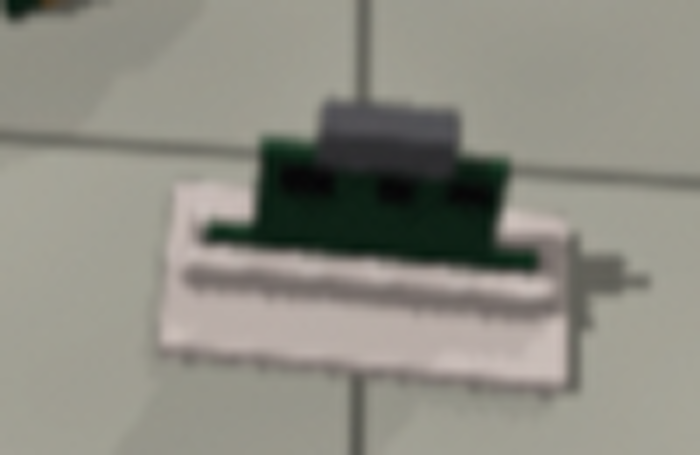

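View pics/c3.png

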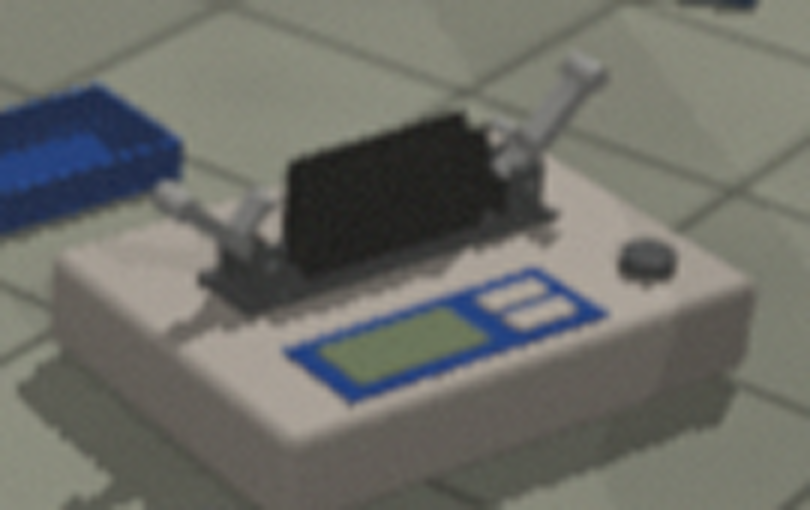

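View pics/c4.png

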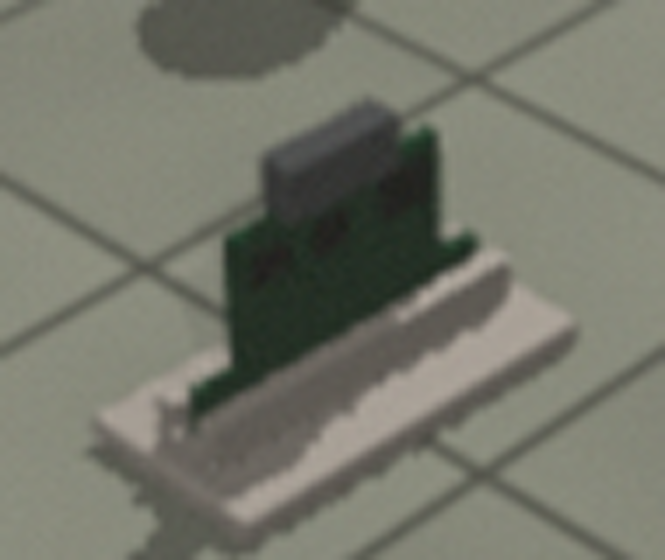

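The crops show the levers leaning outward at both slot ends, with heads near scene (158,179) and (239,204). The card's grey bar is near (355,214). Next I'll get positions from depth.

```bash
python3 - <<'E'
from h import *
def rect(p):
    r=cv2.minAreaRect((p[:,:2]*1000).astype(np.float32)); return np.round(r[0],1),np.round(r[1],1),round(r[2],1)
for n,roi in [('scene0',(300,195,400,260)),('side0',(195,220,290,300))]:
    f=load(n);P=cloud(f);u0,v0,u1,v1=roi
    Q=P[v0:v1,u0:u1].reshape(-1,3);Q=Q[~np.isnan(Q[:,0])]
    for a,b in [(.088,.102),(.03,.088),(.075,.102),(.003,.02)]:
        q=Q[(Q[:,2]>a)&(Q[:,2]<b)]; print(n,a,b,len(q),rect(q), np.median(q,0).round(4))
for n,roi in [('scene0',(140,160,270,255)),('side0',(290,155,425,245))]:
    f=load(n);P=cloud(f);u0,v0,u1,v1=roi
    im=f['img'][v0:v1,u0:u1]; Q=P[v0:v1,u0:u1]
    z=Q[...,2]; 
    for a,b in [(.04,.057),(.094,.106),(.103,.14)]:
        m=(z>a)&(z<b); 
        q=Q[m]; print(n,a,b,len(q),rect(q),np.median(q,0).round(4))
    blk=(im.max(-1)<60)&(z>.09)&(z<.108); q=Q[blk]; print('black top',len(q),rect(q),q.mean(0))
E
```

```text
scene0 0.088 0.102 124 (array([565.1, 191. ]), array([42.7, 16.4]), 88.0) [0.5666 0.19   0.0937]
scene0 0.03 0.088 538 (array([566.3, 191. ]), array([106.6,  14. ]), 87.6) [0.567  0.1904 0.0575]
scene0 0.075 0.102 228 (array([565. , 190.4]), array([78.4, 16.4]), 88.0) [0.5678 0.19   0.09  ]
scene0 0.003 0.02 884 (array([532.8, 184.4]), array([184. , 246.2]), 2.2) [0.5824 0.1891 0.0096]
side0 0.088 0.102 139 (array([564.2, 191.8]), array([44.8, 16.5]), 89.5) [0.5609 0.1935 0.0947]
side0 0.03 0.088 698 (array([562. , 190.2]), array([112.7,  13.4]), 87.2) [0.5619 0.196  0.0566]
side0 0.075 0.102 270 (array([564.1, 190.6]), array([81.5, 16.5]), 89.4) [0.5601 0.1957 0.0886]
side0 0.003 0.02 1220 (array([621.3, 150. ]), array([228.1, 295.2]), 43.2) [0.5511 0.1955 0.0099]
scene0 0.04 0.057 4458 (array([ 532.5, -168.6]), array([241., 171.]), 73.3) [ 0.5569 -0.1551  0.0492]
scene0 0.094 0.106 251 (array([ 547. , -170.1]), array([219.6,  21.9]), 72.4) [ 0.5455 -0.1707  0.0978]
scene0 0.103 0.14 73 (array([ 546.8, -170.5]), array([220.4,  19.6]), 73.1) [ 0.5241 -0.2656  0.1062]
black top 226 (array([ 547.1, -172.8]), array([90.9, 20.6]), 73.5) [ 0.54811359 -0.17051309  0.09477304]
side0 0.04 0.057 2821 (array([ 531.2, -167.1]), array([242.1, 175.2]), 73.5) [ 0.5045 -0.1272  0.051 ]
side0 0.094 0.106 270 (array([ 546.7, -170.6]), array([219.8,  24.6]), 72.3) [ 0.5457 -0.1736  0.098 ]
side0 0.103 0.14 116 (array([519. , -68.1]), array([125.6, 401.1]), 14.8) [ 0.5113 -0.0666  0.1096]
black top 214 (array([ 546. , -172.6]), array([91.2, 25. ]), 73.5) [ 0.54468342 -0.16910882  0.09583048]
```

```bash
cat >> h.py <<'E'
def down(xdeg):
    a=np.radians(xdeg)/2; return np.array([0,np.cos(a),np.sin(a),0])
E
python3 - <<'E'
from h import *
np.set_printoptions(precision=2,suppress=True)
for a in (88,-92):
    print(a,robot.inverse_kinematics([.565,.191,.2],down(a)))
for a in (73.3,-106.7,163.3,-16.7):
    print(a,[robot.inverse_kinematics([.5465,-.171,z],down(a)) for z in (.14,.24)])
E
```

```text
88 [-0.15  0.61 -0.35  1.7   0.26  0.88 -0.64]
-92 [ 0.22  0.8  -1.06  1.69  0.77  1.13  2.04]
73.3 [array([ 0.35,  0.64, -0.16,  1.82,  0.14,  0.69, -0.17]), array([ 0.39,  0.51, -0.2 ,  1.72,  0.12,  0.92, -0.16])]
-106.7 [array([-0.14,  0.73,  0.64,  1.84, -0.6 ,  0.78, -2.61]), array([-0.17,  0.59,  0.67,  1.74, -0.43,  0.97, -2.76])]
163.3 [array([ 0.6 ,  0.69, -0.55,  1.82,  0.49,  0.78,  1.08]), array([ 0.65,  0.57, -0.61,  1.72,  0.38,  0.98,  1.17])]
-16.7 [array([ 0.12,  0.64,  0.21,  1.83, -0.2 ,  0.69, -1.42]), array([ 0.11,  0.51,  0.21,  1.73, -0.13,  0.91, -1.48])]
```

```bash
python3 - <<'E'
from h import *
robot.goto([.5465,-.171,.24],down(73.3)); snap('wrist','ws'); print(robot.current_time())
robot.goto([.565,.191,.20],down(88)); snap('wrist','wc'); print(robot.current_time(), robot.current_eef_pos())
E
```

```text
1.9833
3.4 [0.56584622 0.18857675 0.20011687]
```

View pics/ws.png

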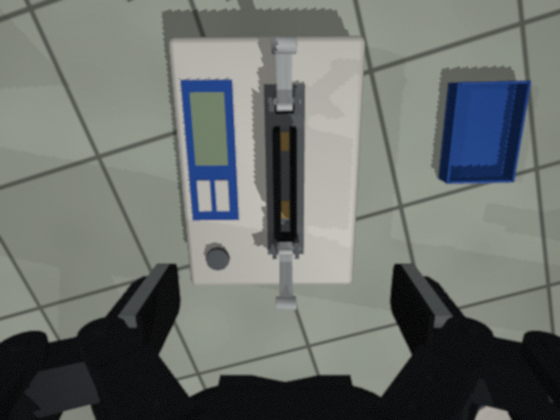

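View pics/wc.png

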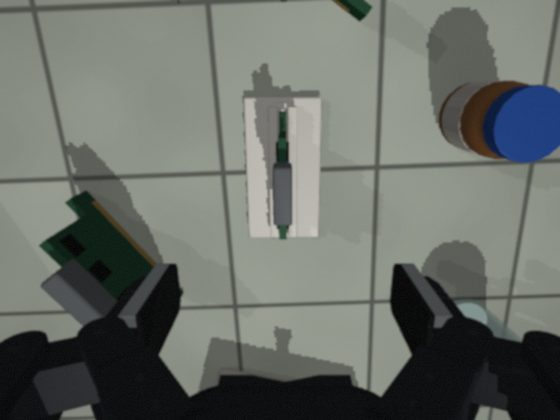

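Wrist views: the slot runs straight up the image at column 285, rows 125–243, with lever heads at (285,46) and (286,301). The card bar is at columns 274–292, rows 163–225, and a decoy card is on the left at (95,250).

```bash
python3 - <<'E'
from h import *
print(robot.current_eef_pos(),robot.current_contact_force(),robot.current_time())
def rect(p):
    r=cv2.minAreaRect((p[:,:2]*1000).astype(np.float32)); return np.round(r[0],1),np.round(r[1],1),round(r[2],2)
P=cloud(load('wc'));Q=P[90:245,240:325]
for a,b in [(.088,.102),(.02,.088),(.003,.02)]:
    q=Q[(Q[...,2]>a)&(Q[...,2]<b)]; print(a,b,rect(q),np.median(q,0))
Q=P[180:320,20:180].reshape(-1,3); q=Q[(Q[:,2]>.02)&(Q[:,2]<.16)]; print('decoy',rect(q),q[:,2].max(), q[:,0].max(),q[:,1].max())
f=load('ws');P=cloud(f)
Q=P[20:320,150:380];
for a,b in [(.04,.056),(.094,.106)]:
    m=(Q[...,2]>a)&(Q[...,2]<b)
    q=Q[m]; print('meter',a,b,rect(q),np.median(q,0))
I=f['img'][110:260,260:310];Q=P[110:260,260:310]
q=Q[(Q[...,2]>.09)&(Q[...,2]<.106)&(I.max(-1)<50)];print('guides',rect(q),np.median(q,0))
for nm,(u0,v0,u1,v1) in dict(up=(272,36,300,56),dn=(272,292,300,310)).items():
    q=P[v0:v1,u0:u1].reshape(-1,3); q=q[q[:,2]>.09]; print(nm,len(q),rect(q),q[:,2].max())
I=f['img']
crop('ws',240,20,330,320,4,'ws_c')
# slot edges per row in z-map
for r in (130,150,170,190,210,230): print(r,''.join(f'{z*1000:4.0f}' for z in P[r,264:306,2]))
for tag in ['ws','wc']:print(np.linalg.inv(load(tag)['view']).round(4))
E
cd pics; python3 -c "
import cv2;i=cv2.imread('ws.png')[110:260,255:315];cv2.imwrite('ws_c.png',cv2.convertScaleAbs(cv2.resize(i,None,fx=4,fy=4,interpolation=2),alpha=2))"
```

```text
[0.56584622 0.18857675 0.20011687] [-0.89129579 -0.0177221  -0.89988582] 3.4
0.088 0.102 (array([563.7, 190.6]), array([43.2, 13.7]), 88.08) [0.56398295 0.192217   0.09384063]
0.02 0.088 (array([563.7, 190.2]), array([119.6,  25. ]), 88.38) [0.56541767 0.21455085 0.02530314]
0.003 0.02 (array([563.8, 190.5]), array([134.2,  70.2]), 88.14) [0.56678399 0.20088025 0.00896782]
decoy (array([395.8, 134.1]), array([ 19.8, 100.2]), 35.57) 0.11114521597747698 0.4273725194185272 0.1769753362778102
meter 0.04 0.056 (array([ 531.3, -168.7]), array([238.7, 170.2]), 73.54) [ 0.53141763 -0.14980757  0.04923624]
meter 0.094 0.106 (array([ 547.2, -166.8]), array([210.1,  19.5]), 73.65) [ 0.54843256 -0.16278361  0.09830542]
guides (array([ 545.3, -173.6]), array([90. , 19.6]), 73.57) [ 0.54609334 -0.17032814  0.09750671]
up 464 (array([575.6, -72.3]), array([12.6, 16.7]), 73.33) 0.10845521906855377
dn 346 (array([ 516.8, -270. ]), array([13.2, 17.5]), 72.79) 0.1117871986034969
130   54  53  54  54  53  51 nan  53  90  90  90  89  90  90  91  84  53  52  54  53  53  53  52  52  53  91  91  90  91  92 
[... 590 characters left out ...]
2  52  53  53  53  95  98  98  97  98  96  95  83  59  60  61  59  61  62  60  61  68  94  95  96  97 100  99 100  52  51  53  52  54  53  51  50  49
230   49  49  50  53  52  52  51  52  52  53  97  98  98  97  95  95  95  53  52  53  52  52  53  52  52  52  93  96  98  98  99  99  97  53  52  53  52  52  53  51  49  49
[[ 9.570e-01  2.771e-01  8.530e-02  5.680e-01]
 [-2.899e-01  9.148e-01  2.812e-01 -1.008e-01]
 [-1.000e-04 -2.938e-01  9.559e-01  3.815e-01]
 [ 0.000e+00  0.000e+00  0.000e+00  1.000e+00]]
[[ 9.993e-01  3.620e-02  1.040e-02  5.687e-01]
 [-3.770e-02  9.550e-01  2.941e-01  2.640e-01]
 [ 7.000e-04 -2.943e-01  9.557e-01  3.417e-01]
 [ 0.000e+00  0.000e+00  0.000e+00  1.000e+00]]
```

View pics/ws_c.png

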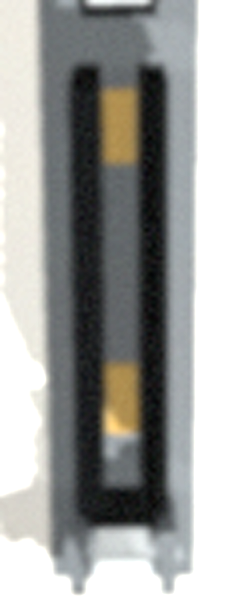

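```bash
python3 - <<'E'
from h import *
robot.wait(.3); print(robot.current_eef_pos())
robot.line_to([.5637,.1905,.12],vel=.15,rotation=down(88.1)); print(robot.current_eef_pos()); robot.wait(.2); print(robot.current_eef_pos(),robot.current_contact_force())
claw.set_gripper(.5); snap('wrist','w2'); print(robot.current_time())
E
```

```text
[0.56520448 0.19035142 0.20006967]
[0.56425571 0.19085551 0.1205675 ]
[0.56447698 0.19080141 0.12114998] [-0.60398073 -0.82290581 -0.01165295]
5.125
```

View pics/w2.png

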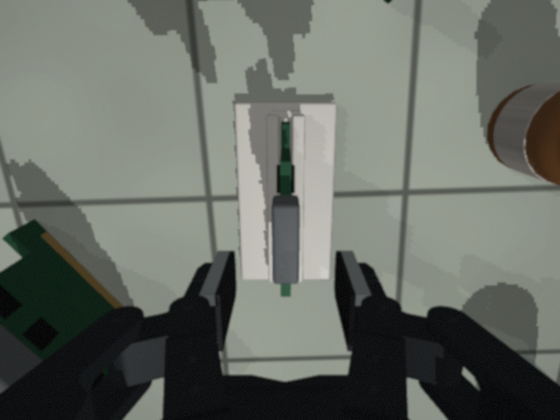

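The bar at column 286 is centred between the finger pads (235 and 337). Descending to grip.

```bash
python3 - <<'E'
from h import *
robot.line_to([.5634,.1905,.066],vel=.1); robot.wait(.2); print(robot.current_eef_pos(),robot.current_contact_force())
claw.set_gripper(0.0,f_grip=40); print(robot.current_opening(),robot.current_eef_pos(),robot.current_contact_force())
robot.line_to([.5634,.1905,.20],vel=.15); robot.wait(.2); f=snap('wrist','w3'); print(robot.current_opening(),robot.current_eef_pos(),robot.current_contact_force(),robot.current_time())
snap('side','s3')
E
```

```text
[0.56393705 0.19070231 0.0667396 ] [-0.10483497 -0.37008036  0.33995406]
0.1577744274533106 [0.5638027  0.19059823 0.06642592] [-0.18174732 -0.88704403  1.96943953]
0.15916992745535205 [0.56298194 0.19036672 0.19919918] [ 0.21942223 -1.23130807 -1.6557628 ] 7.675
```

View pics/w3.png

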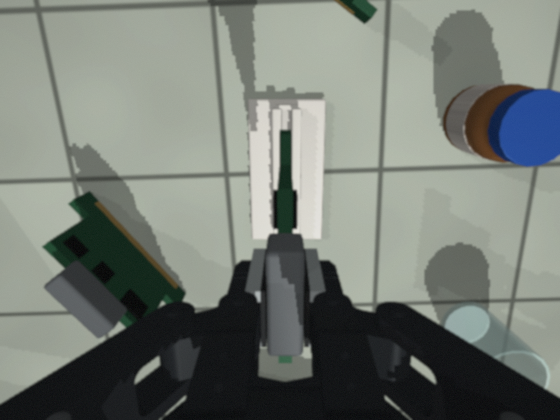

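View pics/s3.png

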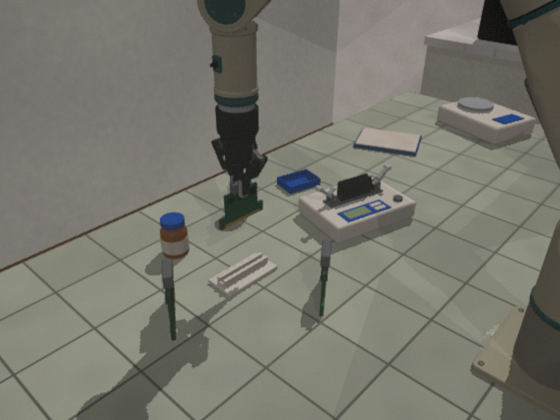

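```bash
python3 - <<'E'
from h import *
f=load('w3');P=cloud(f);I=f['img'].astype(int)
p=np.array(robot.current_eef_pos()); a=np.radians(88.1)
X=np.array([np.cos(a),np.sin(a),0]);Y=np.array([np.sin(a),-np.cos(a),0])
D=P-p
tx=D@X*1000;ty=D@Y*1000;tz=-D[...,2]*1000
for r in list(range(124,300,6))+list(range(300,370,6)):
    print(r,' '.join(f'({tx[r,c]:.0f},{ty[r,c]:.0f},{tz[r,c]:.0f})' for c in (281,286,291)))
# bar
m=(tz<-18)&(tz>-45)&(abs(ty)<8.5)&(abs(tx)<40)
q=np.c_[tx[m],ty[m]].astype(np.float32);print(cv2.minAreaRect(q),np.median(tz[m]),len(q),q.min(0),q.max(0))
m=(tz>10)&(tz<60)&(abs(ty)<15)&(abs(tx)<80)
print(np.percentile(tx[m],[0,1,99,100]),np.percentile(tz[m],[0,5,95,100]))
E
```

```text
124 (45,-4,191) (45,1,190) (45,5,188)
130 (54,-2,53) (54,0,54) (40,5,186)
136 (53,-2,37) (53,0,37) (35,5,185)
142 (50,-2,37) (50,0,36) (30,5,184)
148 (47,-2,37) (47,0,37) (25,5,182)
154 (44,-2,37) (44,0,37) (19,5,181)
160 (41,-2,36) (41,0,38) (14,5,178)
166 (39,-2,31) (39,0,32) (9,5,178)
172 (39,-2,19) (39,0,19) (39,3,19)
178 (39,-2,7) (39,0,6) (39,3,7)
184 (39,-2,-3) (39,0,-3) (39,2,-2)
190 (39,-1,-10) (39,0,-10) (39,2,-9)
196 (36,-2,-9) (36,0,-9) (36,2,-9)
202 (33,-2,-8) (34,0,-11) (34,2,-9)
208 (31,-2,-9) (31,0,-9) (31,2,-10)
214 (29,-2,-9) (29,0,-10) (29,2,-10)
220 (26,-2,-9) (26,0,-9) (26,2,-9)
226 (24,-2,-9) (24,0,-9) (24,2,-10)
232 (21,-2,-9) (22,0,-10) (22,2,-10)
238 (21,-1,-15) (21,0,-15) (22,2,-16)
244 (21,-1,-21) (21,0,-19) (21,2,-20)
250 (21,-1,-24) (21,0,-25) (21,2,-25)
256 (20,-1,-28) (20,0,-28) (20,2,-27)
262 (17,-1,-25) (17,0,-27) (18,2,-28)
268 (15,-1,-28) (15,0,-27) (15,2,-28)
274 (13,-1,-27) (13,0,-27) (13,2,-28)
280 (10,-1,-27) (11,0,-28) (10,2,-27)
286 (9,-1,-28) (8,0,-27) (8,2,-27)
292 (6,-1,-27) (6,0,-28) (6,2,-28)
298 (4,-1,-28) (3,0,-26) (3,2,-27)
300 (2,-1,-27) (2,0,-27) (2,2,-27)
306 (-0,-1,-27) (-1,0,-27) (-0,2,-27)
312 (-2,-1,-28) (-2,0,-28) (-2,2,-28)
318 (-6,-1,-27) (-5,0,-27) (-6,2,-27)
324 (-8,-1,-27) (-9,0,-26) (-8,2,-27)
330 (-10,-1,-28) (-10,0,-28) (-10,2,-27)
336 (-13,-1,-27) (-14,0,-26) (-12,2,-28)
342 (-15,-1,-28) (-16,0,-27) (-16,2,-27)
348 (-19,-1,-27) (-19,0,-26) (-18,2,-27)
354 (-22,-1,-26) (-21,0,-27) (-21,2,-28)
360 (-40,-2,-9) (-39,0,-10) (-39,3,-10)
366 (-230,-5,201) (-230,1,201) (-230,7,200)
((-0.4717674255371094, -0.00388336181640625), (16.988855361938477, 44.95807647705078), 89.99544525146484) -27.209193773592933 5373 [-22.950521  -8.498627] [22.006897  8.491174]
[38.87000196 38.96923347 54.33213548 54.39709715] [10.01926175 13.98862492 43.92384537 54.75094968]
```

```bash
python3 - <<'E'
from h import *
robot.goto([.5457,-.1725,.21],down(73.5)); robot.line_to([.5457,-.1725,.175],vel=.1); robot.wait(.4); print(robot.current_eef_pos(),robot.current_eef_rot(),robot.current_contact_force())
snap('wrist','w4');snap('scene','sc4');snap('side','sd4'); print(robot.current_time(),robot.current_eef_pos())
crop('w4',220,0,350,400,3,'w4c');
crop('scene0',0,0,1,1,1,'x')
crop('sc4',130,90,280,230,5,'sc4c'); crop('sd4',280,90,430,240,5,'sd4c')
E
python3 -c "
import cv2;i=cv2.imread('pics/w4.png')[20:220,220:350];cv2.imwrite('pics/w4c.png',cv2.convertScaleAbs(cv2.resize(i,None,fx=3,fy=3,interpolation=2),alpha=1.8))"
```

```text
[ 0.54586769 -0.17261925  0.17536779] [2.77310835e-04 8.01285734e-01 5.98281756e-01 1.88744499e-04] [-0.40750219 -0.04434744 -1.5951989 ]
10.1333 [ 0.54574492 -0.17254549  0.17513721]
```

View pics/w4c.png

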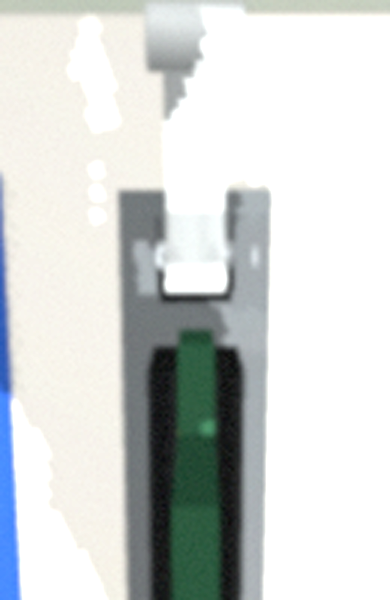

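View pics/sc4c.png

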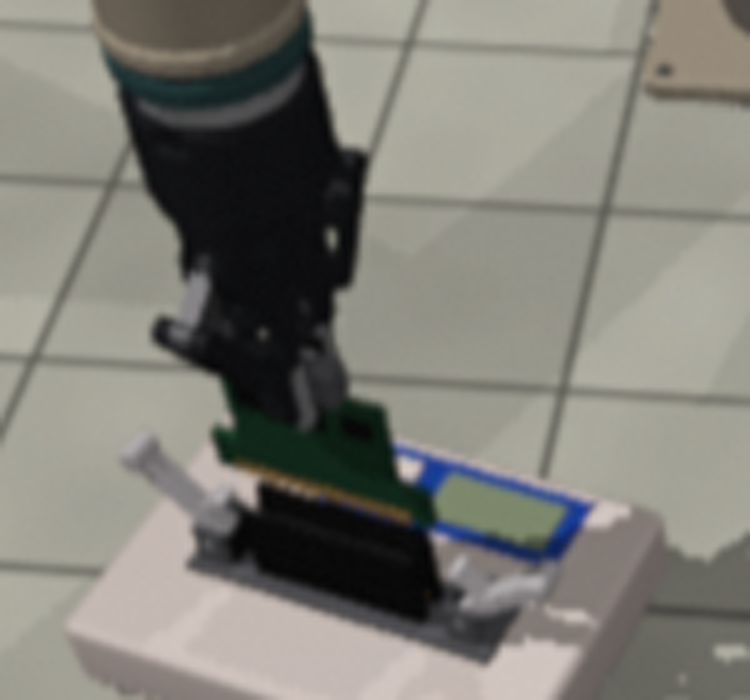

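View pics/sd4c.png

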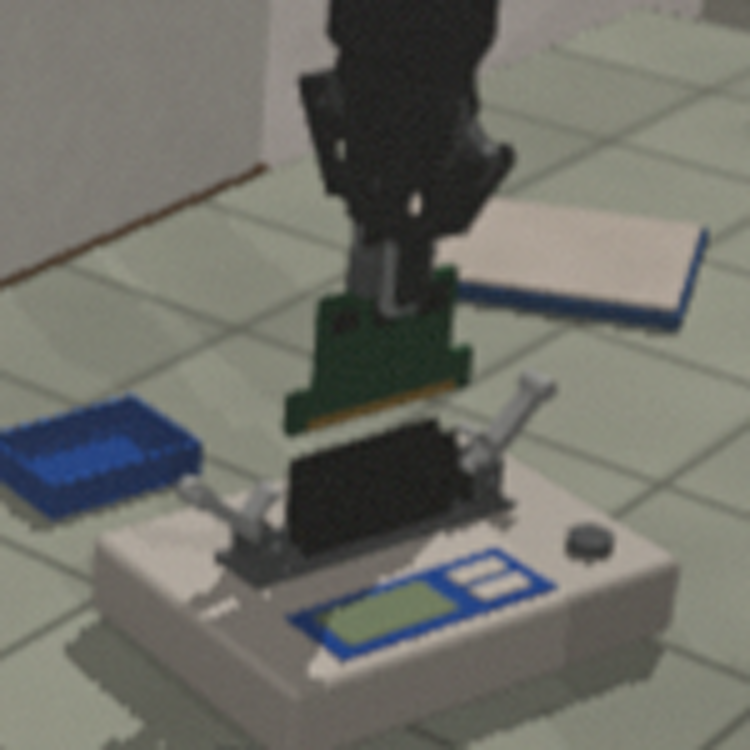

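Wrist crop: the card tongue (columns 177–215) is centred on the guides (150–242) and parallel to them. I'll lower it in small steps while watching the force.

```bash
python3 - <<'E'
from h import *
f0=np.array(robot.current_contact_force())
for z in list(np.arange(.158,.121,-.003))+[.120,.119,.118,.1175]:
    robot.line_to([.5457,-.1725,z],vel=.05)
    f=np.array(robot.current_contact_force())-f0; p=robot.current_eef_pos()
    print(round(z,4),np.round(p,4),f.round(1),np.round(robot.current_wrist_torque(),2))
    if np.linalg.norm(f)>7: print('stop'); break
print(robot.current_time())
E
```

```text
0.158 [ 0.5455 -0.1724  0.1575] [-0.1  0.6  0.6] [-0.01 -0.02  0.08]
0.155 [ 0.5457 -0.1725  0.155 ] [-0.5  1.2 -0.1] [-0.02 -0.06  0.  ]
0.152 [ 0.5455 -0.1725  0.1518] [0.1 0.7 0.4] [ 0.02 -0.02 -0.  ]
0.149 [ 0.5455 -0.1725  0.1488] [0.4 0.4 0. ] [ 0.01 -0.    0.02]
0.146 [ 0.5455 -0.1724  0.1458] [ 0.9 -0.   0.3] [-0.01  0.01 -0.08]
0.143 [ 0.5455 -0.1724  0.1428] [0.9 0.1 0.3] [ 0.06 -0.03 -0.04]
0.14 [ 0.5455 -0.1724  0.1397] [ 0.2 -0.2  0. ] [ 0.03 -0.02  0.02]
0.137 [ 0.5456 -0.1725  0.1368] [ 0.6 -0.5 -0.7] [ 0.03 -0.02 -0.  ]
0.134 [ 0.5455 -0.1724  0.1337] [ 0.7 -1.1  0.4] [-0.05 -0.01  0.01]
0.131 [ 0.5455 -0.1725  0.1308] [0.8 0.4 0.7] [0.06 0.01 0.01]
0.128 [ 0.5455 -0.1725  0.1278] [ 0.4  1.  -0.7] [-0.04 -0.    0.05]
0.125 [ 0.5455 -0.1724  0.1248] [ 0.1 -0.6  0.1] [ 0.06  0.04 -0.03]
0.122 [ 0.5455 -0.1725  0.1218] [-0.1 -0.7 -0.6] [-0.04  0.03  0.02]
0.12 [ 0.5456 -0.1725  0.1199] [-0.6  0.2 -0.4] [-0.01 -0.02 -0.  ]
0.119 [ 0.5456 -0.1725  0.1189] [0.7 0.4 0.2] [-0.01  0.03  0.02]
0.118 [ 0.5456 -0.1725  0.1179] [0.5 0.4 0.5] [-0.02  0.    0.02]
0.1175 [ 0.5457 -0.1725  0.1175] [-0.9 -0.9 -0.4] [-0.03  0.01  0.03]
14.625
```

```bash
python3 - <<'E'
from h import *
f0=-1.6
for z in np.arange(.1171,.1145,-.0004):
    robot.line_to([.5457,-.1725,z],vel=.02); robot.wait(.05)
    f=np.mean([robot.current_contact_force()[2] for _ in range(1)])-f0
    print(round(z,4),np.round(robot.current_eef_pos(),4),round(f,1))
    if f>3: break
snap('side','sd5');snap('wrist','w5');crop('sd5',280,90,430,240,5,'sd5c')
print(robot.current_time())
E
```

```text
0.1171 [ 0.5458 -0.1725  0.1174] 4.8
15.025
```

View pics/sd5c.png

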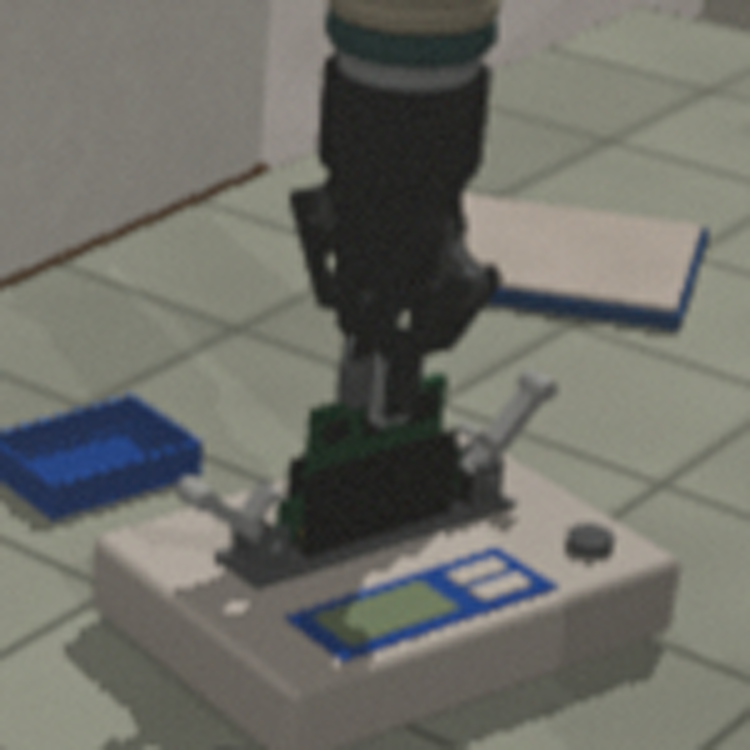

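View pics/w5.png

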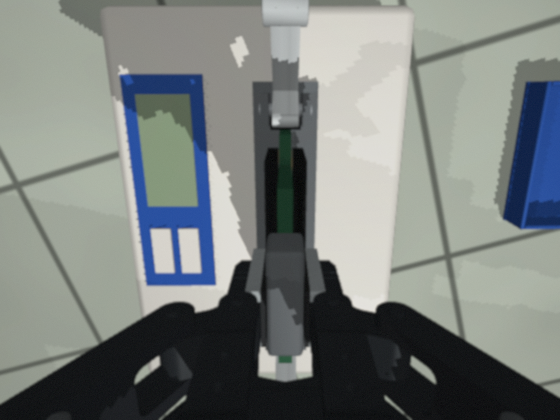

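The card is seated: it met the contacts with about 4.8 N at TCP z 0.117, as expected. Releasing and retreating upward.

```bash
python3 - <<'E'
from h import *
claw.set_gripper(.5); robot.line_to([.5457,-.1725,.24],vel=.15); robot.wait(.2)
f=snap('wrist','w6');snap('side','sd6'); print(robot.current_time(),robot.current_eef_pos())
P=cloud(f)
def rect(p):
    r=cv2.minAreaRect((p[:,:2]*1000).astype(np.float32)); return np.round(r[0],1),np.round(r[1],1),round(r[2],2)
Q=P[20:320,220:350]; q=Q[(Q[...,2]>.137)&(Q[...,2]<.16)]; print('bar',rect(q),np.median(q,0))
crop('sd6',280,90,430,240,5,'sd6c'); crop('w6',180,0,400,380,2,'w6c')
for nm,(u0,v0,u1,v1) in dict(up=(265,30,305,60),dn=(265,288,305,315)).items():
    q=P[v0:v1,u0:u1].reshape(-1,3); q=q[q[:,2]>.09]; print(nm,len(q),rect(q),np.percentile(q[:,2],[50,98]))
E
```

```text
16.6833 [ 0.54543861 -0.17241871  0.23937627]
bar (array([ 545.9, -172.7]), array([43.8, 13.8]), 73.84) [ 0.54650845 -0.1710978   0.14480711]
up 549 (array([575.1, -73. ]), array([15.1, 17.9]), 73.42) [0.10495043 0.10734374]
dn 408 (array([ 517.8, -268.5]), array([16.7, 17.8]), 70.26) [0.10813561 0.11116451]
```

View pics/w6c.png

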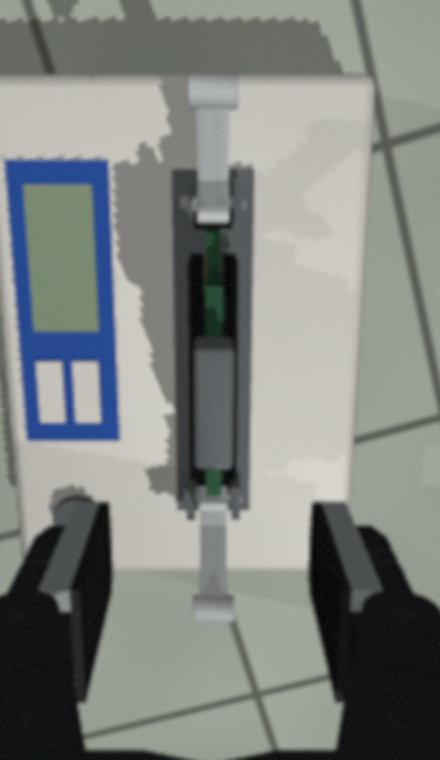

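View pics/sd6c.png

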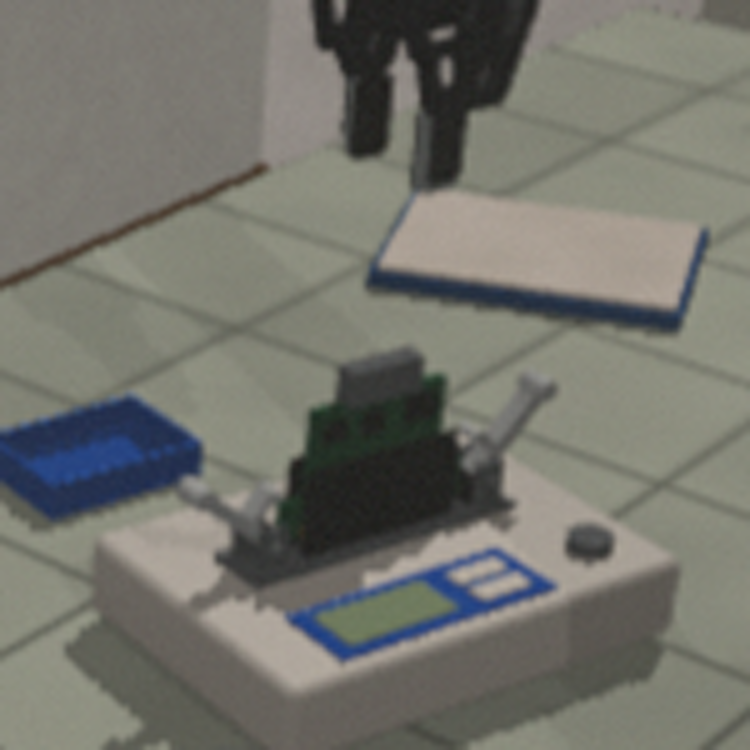

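The card stands in the slot (bar centre 545.9, -172.7), with both levers still out. Now I'll push the left (+y) lever along its arc with shut fingers, guarding on force.

```bash
cat > lev.py <<'E'
from h import *
S=np.array([.5456,-.1729,0]); a=np.radians(73.5); u=np.array([np.cos(a),np.sin(a),0]); Z=np.array([0,0,1.])
def pos(sgn,th,off,dz=-.008):
    return S+sgn*u*(.067+.052*np.sin(th)+off)+Z*(.068+.052*np.cos(th)+dz)
def F(f0,sgn):
    f=np.array(robot.current_contact_force())-f0; return f, f@u*sgn
def approach(sgn,th):
    p=pos(sgn,th,.017+.014); 
    robot.goto(np.r_[p[:2],.22],down(73.5)); robot.line_to(p,vel=.12); robot.wait(.3)
    f0=np.array(robot.current_contact_force()); print('f0',f0,robot.current_eef_pos()-p)
    prev=0
    for off in np.arange(.027,.006,-.001):
        robot.line_to(pos(sgn,th,off),vel=.03); f,n=F(f0,sgn)
        print(round(off,4),f.round(1),round(n,2))
        if n>1.2 and prev>1.2 or n>2.5: break
        prev=n
    print(robot.current_time()); np.savez('st.npz',off=off,f0=f0,th=th)
E
python3 - <<'E'
from lev import *
claw.set_gripper(0.0,f_grip=20)
robot.line_to([.5457,-.1725,.26],vel=.2)
approach(1,.85)
snap('side','sd7');crop('sd7',280,60,430,240,4,'sd7c'); snap('scene','sc7');crop('sc7',130,90,280,230,4,'sc7c')
E
```

```text
f0 [-0.32743013  0.30080195  1.32689671] [ 2.54988448e-04 -3.03049150e-06  4.54468058e-04]
0.027 [ 0.   0.7 -2.3] 0.68
0.026 [ 0.8 -0.8 -1.1] -0.54
0.025 [ 0.2  0.  -1. ] 0.09
0.024 [ 0.  -1.  -0.9] -0.95
0.023 [-0.2 -0.9 -1.8] -0.92
0.022 [ 0.9  0.3 -1.3] 0.53
0.021 [-0.1 -0.7 -1.6] -0.68
0.02 [ 0.1 -0.9 -1.5] -0.8
0.019 [-0.2  0.1 -1.3] 0.06
0.018 [-0.2  0.4 -1.6] 0.33
0.017 [ 0.9 -0.  -1.8] 0.25
0.016 [ 0.3  0.6 -1.3] 0.66
0.015 [ 0.8  2.6 -0.2] 2.72
22.825
```

```bash
cd pics; python3 -c "
import cv2,numpy as np
a=cv2.imread('sd7c.png')[:560];b=cv2.imread('sc7c.png')[:560];h=min(len(a),len(b));o=np.hstack([a[:h],b[:h]]);cv2.imwrite('m7.png',cv2.resize(o,None,fx=.65,fy=.65))"
```

View pics/m7.png

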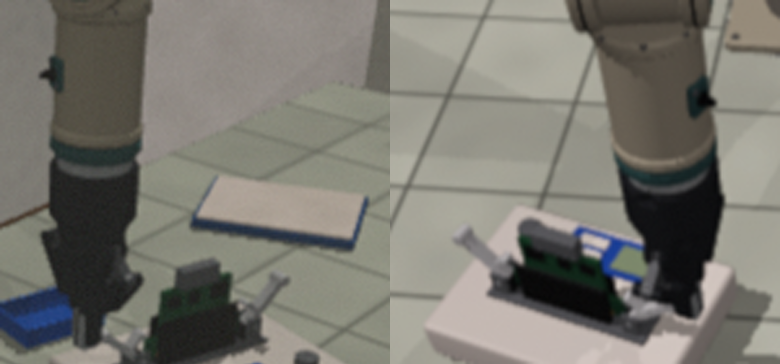

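The finger is touching the outside of the left lever's head at 2.7 N, which puts the lever at about 0.80 rad. Following the arc now.

```bash
cat >> lev.py <<'E'
def push(sgn,th0,off,end=-.06,stop=13.):
    f0=np.load('st.npz')['f0']
    th=th0
    while th>end:
        th-= .05 if th>.12 else .008
        p=pos(sgn,th,off); robot.line_to(p,vel=.04 if th>.1 else .02); f,n=F(f0,sgn)
        # torque arm angle and tangential comps
        q=np.array(robot.current_eef_pos()); y=(q-S)@u*sgn-.067-off
        print(round(th,3),f.round(1),'n %.1f'%n,'yerr %.2fmm'%((y-.052*np.sin(th))*1e3), 't %.2f'%robot.current_time())
        if np.linalg.norm(f)>stop: print('STOP'); break
    return th
E
python3 - <<'E'
from lev import *
push(1,.797,.017)
snap('side','sd8');crop('sd8',280,60,430,240,4,'sd8c')
E
```

```text
0.747 [ 0.1  2.  -0.3] n 1.9 yerr -0.20mm t 23.18
0.697 [-0.1  2.1  0.6] n 2.0 yerr 0.08mm t 23.43
0.647 [0.5 4.  1.2] n 4.0 yerr 0.28mm t 23.68
0.597 [0.5 4.3 2.3] n 4.3 yerr 0.42mm t 23.93
0.547 [1.4 3.2 1.9] n 3.5 yerr 0.09mm t 24.18
0.497 [2.1 2.3 0.6] n 2.8 yerr -0.34mm t 24.43
0.447 [1.3 1.4 0.4] n 1.7 yerr -0.74mm t 24.68
0.397 [1.2 1.3 0.1] n 1.6 yerr -0.88mm t 24.93
0.347 [ 1.8  1.2 -0. ] n 1.7 yerr -0.77mm t 25.18
0.297 [-0.5  1.8 -1. ] n 1.6 yerr -0.56mm t 25.43
0.247 [-0.1  0.3 -0.4] n 0.3 yerr -0.42mm t 25.68
0.197 [1.  2.5 0.4] n 2.7 yerr 0.52mm t 25.93
0.147 [1.2 4.3 0.1] n 4.4 yerr 1.04mm t 26.18
0.097 [0.2 5.8 1.9] n 5.6 yerr 1.42mm t 26.47
0.089 [-0.1  5.9  2.1] n 5.6 yerr 1.56mm t 26.72
0.081 [0.5 6.2 2.8] n 6.1 yerr 1.77mm t 26.97
0.073 [0.6 6.9 3.2] n 6.8 yerr 1.89mm t 27.22
0.065 [0.3 7.6 2.1] n 7.4 yerr 1.90mm t 27.47
0.057 [0.3 5.9 2.6] n 5.7 yerr 1.92mm t 27.72
0.049 [0.3 7.6 3.7] n 7.4 yerr 1.90mm t 27.97
0.041 [1.  6.5 3.1] n 6.6 yerr 1.86mm t 28.22
0.033 [0.1 6.9 3.1] n 6.7 yerr 1.88mm t 28.47
0.025 [0.5 6.  3.4] n 5.9 yerr 2.00mm t 28.72
0.017 [-0.1  7.3  3.8] n 7.0 yerr 2.00mm t 28.97
0.009 [0.5 6.9 3.8] n 6.7 yerr 2.02mm t 29.22
0.001 [1.8 6.  3.2] n 6.2 yerr 1.96mm t 29.47
-0.007 [1.1 5.  3.4] n 5.1 yerr 1.92mm t 29.72
-0.015 [0.6 5.8 2.9] n 5.8 yerr 1.88mm t 29.97
-0.023 [1.  5.7 2.4] n 5.8 yerr 1.81mm t 30.22
-0.031 [0.7 5.1 3.7] n 5.1 yerr 1.92mm t 30.47
-0.039 [1.5 5.5 3.2] n 5.7 yerr 1.89mm t 30.72
-0.047 [1.3 6.2 3.3] n 6.3 yerr 1.88mm t 30.97
-0.055 [1.8 5.7 3.9] n 5.9 yerr 1.75mm t 31.22
-0.063 [1.8 5.8 3.3] n 6.1 yerr 1.85mm t 31.47
```

View pics/sd8c.png

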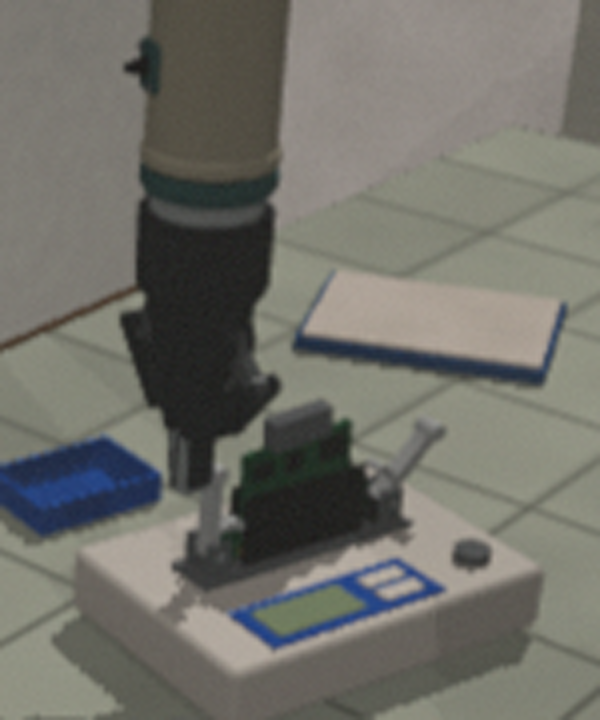

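Force holds at about 6 N, so the card is still being drawn in and the hard stop hasn't been reached. Continuing.

```bash
python3 - <<'E'
from lev import *
th=push(1,-.063,.017,end=-.17,stop=12)
f=snap('side','sd9');crop('sd9',280,60,430,240,4,'sd9c');
E
```

```text
-0.071 [0.7 5.6 3.1] n 5.6 yerr 1.80mm t 31.77
-0.079 [1.3 5.5 3.5] n 5.6 yerr 2.17mm t 32.02
-0.087 [0.8 7.5 3.9] n 7.5 yerr 2.53mm t 32.27
-0.095 [1.8 7.2 2.6] n 7.4 yerr 2.92mm t 32.52
-0.103 [1.3 7.8 3.7] n 7.8 yerr 3.29mm t 32.77
-0.111 [2.4 8.7 4.6] n 9.0 yerr 3.66mm t 33.02
-0.119 [2.5 9.7 4.3] n 10.0 yerr 4.08mm t 33.27
-0.127 [ 2.3 10.1  4.3] n 10.4 yerr 4.45mm t 33.52
-0.135 [ 1.9 10.8  4.3] n 10.9 yerr 4.82mm t 33.77
-0.143 [ 1.7 11.3  5.9] n 11.3 yerr 5.20mm t 34.02
STOP
```

View pics/sd9c.png

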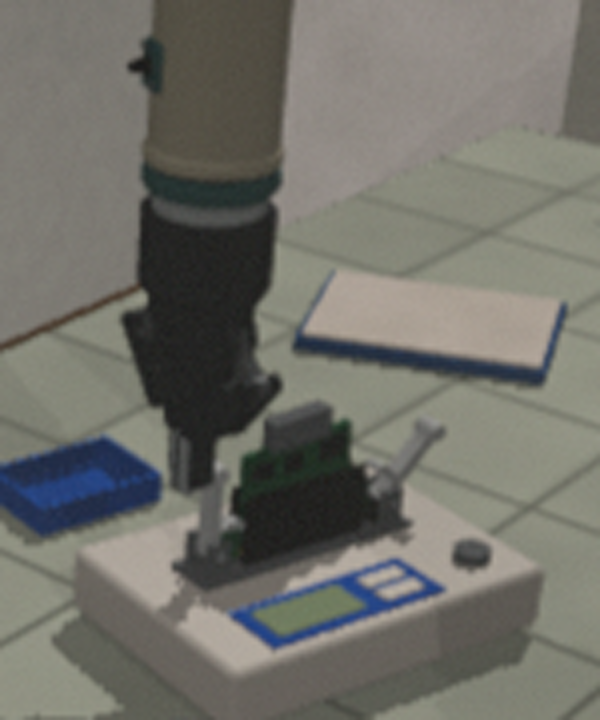

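The finger stopped moving while force kept rising, so the left lever is on its hard stop. Retreating for a check picture, then going to the right lever.

```bash
python3 - <<'E'
from lev import *
p=pos(1,0,.04); robot.line_to(p,vel=.15); robot.line_to(np.r_[p[:2],.24],vel=.25)
robot.goto([.5456,-.173,.25],down(73.5)); robot.wait(.2); f=snap('wrist','w10'); P=cloud(f)
Q=P[20:330,220:350]; q=Q[(Q[...,2]>.132)&(Q[...,2]<.16)]
A=np.c_[(q-S)@u,np.ones(len(q))]; print(np.linalg.lstsq(A,q[:,2],rcond=None)[0], q.mean(0))
q=P[286:320,262:308].reshape(-1,3);q=q[q[:,2]>.09]; print('dn',((q.max(0)+q.min(0))/2-S)@u,q[:,2].max())
print(robot.current_time())
E
```

```text
[-0.07866957  0.14325954] [ 0.54761182 -0.16672531  0.14274883]
dn 0.009938936784896586 0.30311641341830975
35.8333
```

View pics/w10.png

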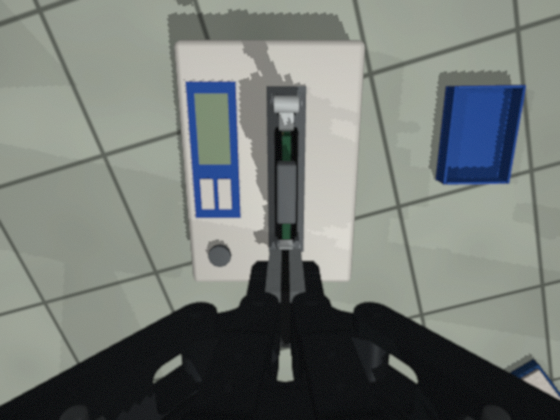

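```bash
python3 - <<'E'
from lev import *
v=np.array([u[1],-u[0],0])
for t in ('w6','w10'):
    P=cloud(load(t))[20:250,220:350].reshape(-1,3) if t=='w10' else cloud(load(t))[20:330,220:350].reshape(-1,3)
    y=(P-S)@u;x=(P-S)@v
    m=(abs(y)<.019)&(abs(x)<.005)&(P[:,2]>.132)&(P[:,2]<.16)
    print(t,m.sum(),np.polyfit(y[m],P[m,2],1))
    for lo,hi in((.028,.037),(-.037,-.028)):
        m=(y>lo)&(y<hi)&(abs(x)<.002)&(P[:,2]>.1); print(lo,np.median(P[m,2]) if m.any() else None)
E
```

```text
w6 766 [0.00349885 0.14498264]
0.028 0.12695616651023406
-0.037 0.12697593995228884
w10 664 [-0.06123063  0.14344911]
0.028 0.12344780476661821
-0.037 0.12739245413354428
```

```bash
python3 - <<'E'
from lev import *
v=np.array([u[1],-u[0],0])
P=cloud(load('w10'))[85:125,262:312].reshape(-1,3); y=(P-S)@u;x=(P-S)@v
m=(P[:,2]>.113)&(y>.055)&(y<.085)&(abs(x)<.012); print(m.sum(),np.percentile(y[m],[2,50,98]),np.percentile(P[m,2],[50,98]),np.percentile(x[m],[2,98]))
E
```

```text
423 [0.0607473  0.06662571 0.07204047] [0.1239113  0.12601411] [-0.00831648  0.00879735]
```

Left head centre is at y = 66.5 mm (67 means fully in), and the card is tilted 0.06 rad as the geometry predicts. Now the right lever.

```bash
python3 - <<'E'
from lev import *
approach(-1,.74)
E
```

```text
f0 [-0.12972988 -0.74841826  0.27381382] [ 0.00016994 -0.00015054  0.00042824]
0.027 [ 1.2  0.5 -0.9] -0.79
0.026 [ 1.1  0.5 -0.8] -0.78
0.025 [-0.9  1.1 -0.2] -0.8
0.024 [ 1.2  0.8 -0.8] -1.15
0.023 [ 0.3 -0.2 -1.1] 0.08
0.022 [ 0.1  1.2 -0.6] -1.18
0.021 [ 1.1  0.8 -0.8] -1.06
0.02 [0.7 1.1 0.3] -1.21
0.019 [-0.5  0.3 -0.3] -0.11
0.018 [-1.7 -2.6  1.1] 2.95
40.4417
```

```bash
python3 - <<'E'
from lev import *
push(-1,.77,.017,end=-.17,stop=12)
E
```

```text
0.72 [-2.4 -3.8  3.1] n 4.3 yerr 1.66mm t 40.69
0.67 [-2.  -4.   3.8] n 4.4 yerr 1.63mm t 40.94
0.62 [-1.7 -4.   3.6] n 4.3 yerr 1.27mm t 41.19
0.57 [-1.3 -3.8  2.5] n 4.0 yerr 0.50mm t 41.44
0.52 [-0.9 -2.6  2.4] n 2.7 yerr -0.38mm t 41.69
0.47 [ 0.2 -1.8  0.2] n 1.7 yerr -0.81mm t 41.94
0.42 [-0.7 -0.2  0.2] n 0.4 yerr -0.72mm t 42.19
0.37 [ 0.4 -0.  -1. ] n -0.1 yerr -0.18mm t 42.44
0.32 [-0.5 -2.3 -0.1] n 2.3 yerr 0.15mm t 42.69
0.27 [-0.8 -2.6  0.4] n 2.7 yerr 0.18mm t 42.94
0.22 [-1.6 -3.6  1.8] n 3.9 yerr 0.30mm t 43.19
0.17 [-2.2 -4.3  2.8] n 4.7 yerr 0.52mm t 43.44
0.12 [-1.9 -4.2  3.5] n 4.6 yerr 0.55mm t 43.69
0.112 [-3.1 -4.4  4. ] n 5.1 yerr 0.73mm t 43.94
0.104 [-2.4 -5.1  3.4] n 5.6 yerr 0.90mm t 44.19
0.096 [-2.3 -5.   3.4] n 5.4 yerr 1.12mm t 44.44
0.088 [-2.4 -5.3  3.7] n 5.8 yerr 1.19mm t 44.69
0.08 [-2.2 -4.1  4.8] n 4.6 yerr 1.23mm t 44.94
0.072 [-3.7 -4.4  3.8] n 5.3 yerr 1.16mm t 45.19
0.064 [-3.  -5.4  5.8] n 6.0 yerr 1.33mm t 45.44
0.056 [-2.5 -5.5  4.5] n 6.0 yerr 1.32mm t 45.69
0.048 [-2.6 -4.4  5.2] n 4.9 yerr 1.25mm t 45.94
0.04 [-2.6 -5.1  4.5] n 5.6 yerr 1.37mm t 46.19
0.032 [-3.6 -6.3  5.1] n 7.1 yerr 1.38mm t 46.44
0.024 [-2.9 -5.5  3.9] n 6.1 yerr 1.48mm t 46.69
0.016 [-2.5 -5.3  5.7] n 5.8 yerr 1.49mm t 46.94
0.008 [-2.4 -5.4  4.7] n 5.9 yerr 1.32mm t 47.19
-0.0 [-3.4 -5.3  4.9] n 6.1 yerr 1.49mm t 47.44
-0.008 [-2.8 -5.7  5.5] n 6.2 yerr 1.83mm t 47.69
-0.016 [-3.7 -6.   5. ] n 6.9 yerr 2.22mm t 47.94
-0.024 [-3.8 -7.1  4.8] n 7.9 yerr 2.62mm t 48.19
-0.032 [-3.7 -7.4  5.8] n 8.2 yerr 2.97mm t 48.44
-0.04 [-4.1 -9.3  4.6] n 10.1 yerr 3.36mm t 48.69
-0.048 [-4.1 -9.3  5.3] n 10.1 yerr 3.78mm t 48.94
-0.056 [-3.7 -9.9  5.4] n 10.5 yerr 4.13mm t 49.19
-0.064 [ -3.8 -10.9   4.8] n 11.6 yerr 4.51mm t 49.44
STOP
```

The right lever is on its hard stop too. Retreating to verify.

```bash
python3 - <<'E'
from lev import *
p=pos(-1,0,.045); robot.line_to(p,vel=.15); robot.line_to(np.r_[p[:2],.25],vel=.25)
robot.goto([.5456-.02,-.173-.06,.27],down(73.5)); robot.wait(.3); f=snap('wrist','w11'); snap('side','sd11'); crop('sd11',280,90,430,240,5,'sd11c')
v=np.array([u[1],-u[0],0]); P=cloud(f).reshape(-1,3); y=(P-S)@u;x=(P-S)@v
m=(abs(y)<.019)&(abs(x)<.005)&(P[:,2]>.13)&(P[:,2]<.16); print(m.sum(),np.polyfit(y[m],P[m,2],1))
m=(abs(y)<.03)&(abs(x)<.012)&(P[:,2]>.133)&(P[:,2]<.16); print('bar y,x',np.percentile(y[m],[1,99]),np.percentile(x[m],[1,99]))
for s in(1,-1):
    m=(P[:,2]>.113)&(s*y>.05)&(s*y<.09)&(abs(x)<.012)&(P[:,2]<.14); print(s,m.sum(),np.percentile(y[m],[2,50,98]),P[m,2].max())
print(robot.current_time())
E
```

```text
756 [0.01231328 0.14092991]
bar y,x [-0.02169899  0.02105411] [-0.00680543  0.00704185]
1 401 [0.06239649 0.06652672 0.0713883 ] 0.12668036722734394
-1 304 [-0.07343449 -0.06703257 -0.06279053] 0.12643885807415178
51.225
```

View pics/w11.png

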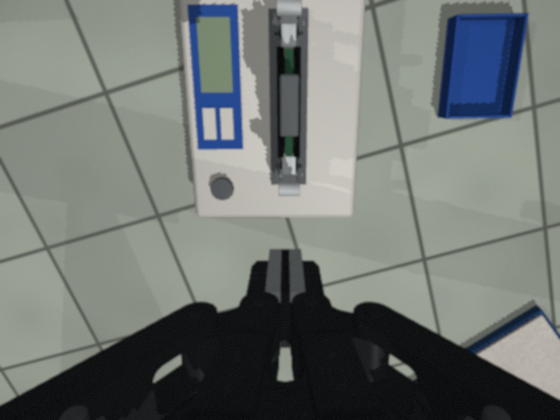

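View pics/sd11c.png

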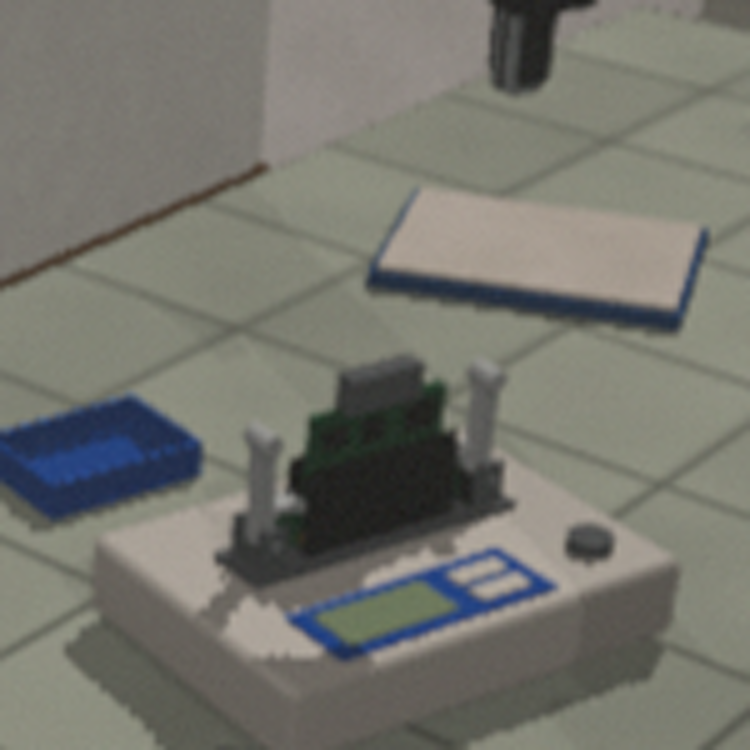

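Both levers look upright, and the card has dropped about 4 mm by depth where I'd expect 5. I'll re-measure from the same viewpoint as the earlier reference picture.

```bash
python3 - <<'E'
from lev import *
robot.goto([.5457,-.1725,.24],down(73.5)); robot.wait(.2)
v=np.array([u[1],-u[0],0])
fs=[snap('wrist','w12'),snap('wrist','w13')]
for f in [load('w6'),load('w10')]+fs:
    P=cloud(f)[20:250].reshape(-1,3); y=(P-S)@u;x=(P-S)@v
    m=(abs(y)<.019)&(abs(x)<.005)&(P[:,2]>.13)&(P[:,2]<.16); print(m.sum(),np.polyfit(y[m],P[m,2],1))
    m=(abs(y)>.025)&(abs(y)<.045)&(abs(x)<.015)&(P[:,2]>.094)&(P[:,2]<.105);print('guide z',np.median(P[m,2]))
    for lo,hi in((.028,.037),(-.037,-.028)):
        m=(y>lo)&(y<hi)&(abs(x)<.002)&(P[:,2]>.1); print(lo,np.median(P[m,2]) if m.any() else None)
    m=(P[:,2]>.113)&(y>.05)&(y<.09)&(abs(x)<.012)&(P[:,2]<.14); print('L',np.percentile(y[m],[2,50,98]) if m.any() else '')
print(robot.current_time())
E
```

```text
766 [0.00349885 0.14498264]
guide z 0.09816715486497496
0.028 0.12695616651023406
-0.037 0.12697593995228884
L 
664 [-0.06123063  0.14344911]
guide z 0.09826908470031542
0.028 0.12344780476661821
-0.037 0.12739245413354428
L [0.0607473  0.06662571 0.07204047]
757 [0.0096365  0.14086437]
guide z 0.09809675703487655
0.028 0.12320688558348492
-0.037 0.12271147354725742
L [0.06271268 0.06883962 0.07410585]
754 [0.00949095 0.140875  ]
guide z 0.09811465263009339
0.028 0.12309796575924054
-0.037 0.12256693825876624
L [0.06283322 0.06833774 0.07421151]
51.9083
```

The left head has moved back about 2 mm (~0.04 rad) since the right lever was drawn in. That is inside tolerance but close, so I'll re-seat it gently; there is time.

```bash
python3 - <<'E'
from lev import *
p=pos(1,0,.035); robot.line_to(np.r_[p[:2],.24],vel=.25); robot.line_to(p,vel=.2); robot.line_to(pos(1,0,.022),vel=.1); robot.wait(.1)
f0=np.array(robot.current_contact_force())
for off in np.arange(.020,.006,-.0007):
    robot.line_to(pos(1,0,off),vel=.02); f,n=F(f0,1); y=(np.array(robot.current_eef_pos())-S)@u-.067
    print(round(off,4),round(n,1),round(y*1e3,2))
    if np.linalg.norm(f)>12: break
robot.line_to(pos(1,0,.035),vel=.15); robot.line_to(np.r_[p[:2],.24],vel=.25)
robot.line_to([.5457,-.1725,.24],vel=.25); robot.wait(.2)
v=np.array([u[1],-u[0],0]); f=snap('wrist','w14')
P=cloud(f)[20:250].reshape(-1,3); y=(P-S)@u;x=(P-S)@v
m=(abs(y)<.019)&(abs(x)<.005)&(P[:,2]>.13)&(P[:,2]<.16); print(m.sum(),np.polyfit(y[m],P[m,2],1))
for lo,hi in((.028,.037),(-.037,-.028)):
    m=(y>lo)&(y<hi)&(abs(x)<.002)&(P[:,2]>.1); print(lo,np.median(P[m,2]) if m.any() else None)
m=(P[:,2]>.113)&(y>.05)&(y<.09)&(abs(x)<.012)&(P[:,2]<.14); print('L',np.percentile(y[m],[2,50,98]) if m.any() else '')
print(robot.current_time()); snap('side','sd14'); crop('sd14',280,90,430,240,5,'sd14c')
E
```

```text
0.02 0.5 20.09
0.0193 0.5 19.35
0.0186 0.3 18.51
0.0179 0.9 17.84
0.0172 0.8 17.52
0.0165 3.3 17.3
0.0158 5.4 16.73
0.0151 5.0 15.99
0.0144 5.1 15.45
0.0137 5.4 15.04
0.013 7.4 14.99
0.0123 8.1 14.92
0.0116 11.0 14.86
0.0109 9.8 14.81
0.0102 11.1 14.76
0.0095 11.0 14.73
0.0088 14.1 14.69
727 [-0.00208024  0.14052688]
0.028 0.12250448839759592
-0.037 0.1225911253608728
L [0.06045087 0.06679589 0.07202179]
59.6833
```

View pics/sd14c.png

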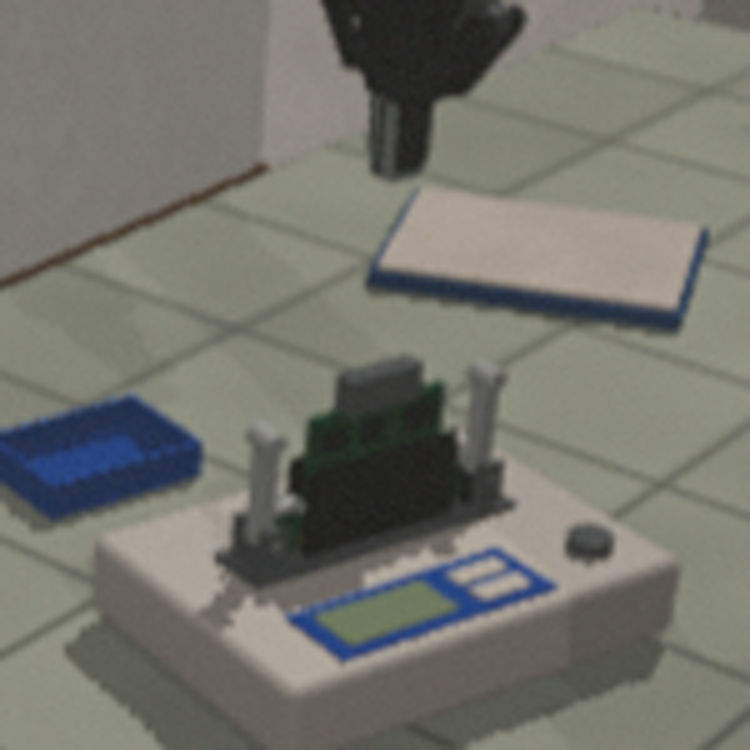

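The card is now level (slope -0.002), and it sits 4.5 mm below its resting height. Both levers are upright. Handing in.

```bash
python3 - <<'E'
from h import *
order.close_job(); print(robot.current_time())
E
```

```text
the job is handed in; nothing more can be done
the job is handed in; nothing more can be done
```

I stood the card in the meter's slot and swung both ejector levers fully in, left then right. I handed the job in at about 60 s; it gives no verdict.

- **Card in the slot:** I lowered the card until it met the contacts with about 5 N, then released it. It stood upright with both levers still out, at about 0.8 rad.
- **First lever (left):** It reached its hard stop and drew its end down, tilting the card 0.06 rad. The card's centre was then about 34.5 mm above the mouth. The limit for that step is 34.8 mm, so the margin there was thin.
- **Second lever (right):** It also reached its stop. Drawing it in let the left lever spring back about 2 mm (roughly 0.04 rad), still inside the limit, so I gently pushed it home a second time.
- **Forces:** The highest push I read on a lever was about 14 N, at the hard stop. I did not touch the card again after releasing it, and I stayed clear of the beaker, jar and tray.

**Last checks before hand-in:**
- The card was level and centred to within 1 mm.
- The left lever's head was at 66.8 mm, where 67 mm is fully in. The right lever looked upright in the last picture, and its head measured 67.0 mm before I re-pushed the left one.
- By depth, the card sits about 4.5 mm below its resting height, so the grip centre is about 31.5 mm above the mouth. Nominal is 31 mm and the allowed range is 28.5–32.5 mm. The 0.5 mm difference is about what the camera can resolve.

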